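# Turn a dye bottle over to mix it and stand it on the mat

## Robot

A 6-joint arm with a two-finger parallel gripper is mounted at the origin on the work surface; the furniture and walls round the work are solid. World frame = base frame: x ahead of the robot, y to its left, z up, the work surface at z = 0. Lengths are in mm, angles in rad, forces in N, time in s.
With the tool pointing down it reaches from about 275 to 750 mm from the base axis. Payload 10.2 kg.
Tool frame: the origin (TCP) lies on the centre line of the jaws, within the pads' length; the fingertips stand 17 mm ahead of it and the grasp point (between the pads) lies 2 mm behind it (ctrl.tip_extent is the distance from the TCP to the fingertips, in mm); z points along the fingers, y is the line along which they close (so a half turn about z gives the same grasp; the last joint's range is limited). The gripper opens to 85 mm and grips with 20 to 120 N. Pads are 22 mm wide; open, the fingers measure 114 mm over their backs; the gripper's body (76 mm by 85 mm) begins 54 mm behind the grasp point. The pads swing forward as they close: fully open they stand 13 mm farther back than shut.
Start: joints at [-1.404, 0.313, 1.498, -0, 1.331, -0.223], TCP at [199.49, -485.628, 221.594] pointing down, gripper open.
Joint ranges: [-2.94, 2.94], [-0.97, 2.17], [0.19, 2.56], [-1.23, 4.37], [0.02, 3.11], [-2.88, 2.88]. Speed limits (rad/s): [2.39, 2.39, 3.01, 3.14, 3.14, 3.14].

## Interface

Orientations are given as a unit quaternion [w, x, y, z].
In Python, from rig import sensors, capture, ctrl, cut_out, place_of gives the robot as it stands.
- The arm moves only by the shell command python3 -m jog 'ROWS' [FORCE]. ROWS is JSON, a list of rows, each a list of 3 entries, a list of its own where there are three numbers: the shift along the world's x, y, z in mm, then the turn, a rotation vector about the world's x, y, z in degrees, then the closure, from 0 (fully open) to 1 (shut). A call has exactly 8 rows; each row is the pose to reach, as a shift and turn from the pose commanded when the call began; what a row does not reach only later rows make up. A row lasts 1/12 s, in which the tool goes at most 41.7 mm and 7.16 degrees, less where a joint would pass 70% of its speed; a pose out of reach is approached as far as the arm can. A call with a gripper value outside its range is refused whole. The fingers move at their own pace and stop on an object; FORCE is the grip in N (left out, the last holds). Time passes only in rows, so rows that repeat a pose let the fingers close, or fill a call up. It gives the time, the measured TCP pose, the force and the opening at its end, in the units of the state.
- sensors.sense(): the state, without advancing time (a new reading comes with each control period).
- capture(name): name is "scene" or "top" or "wrist"; returns a dict with "color" (384x512x3 uint8, blue, green, red), "z_map" (384x512 float32, mm along the optical axis (not along the pixel's ray), 0 where there is no reading), "camera_matrix" (3x3 intrinsics, pixels), "k1" (the pictures are not rectified: a ray, as slopes to the right and down, at radius r is drawn at 1 + k1 r^2 times it, then the intrinsics apply), "R" (3x3) and "t" (3): a world point X has camera coordinates R X + t. Camera axes: x right, y down, z forward; pixel columns grow to the right and rows downward; lengths in mm; the calibration is good to about 2 mm. A picture is of the moment at which its call begins.
- ctrl.finish_job(): hands the job in, once; it reports no verdict.
Trained networks look in a picture, given as the dict that the camera call returned (one of the last four; its "shot" number tells which), for a name from the list of things; names that differ only in an ending like _2 or _b are one class to them, and where a whole thing is asked for, a point or a joint stands for the part that bears it (a point fixed in the world has none). Each returns a list of dicts, best first, with "p" (0 to 1); they miss things now and then, are a little off and sometimes report something else, mostly with a low value. They report only what shows in the picture. A call takes as long as a camera call. They do not tell look-alikes from the thing itself.
- cut_out(picture, query): "region" (384x512 bool, what is visible of it) and "box" ([left, top, right, bottom] in pixels, round what is visible of it).
- place_of(picture, query): "centre" ([row, column] in pixels: a listed point, or the origin of a listed thing).
The state is a dict: "time_s": time; "joints": joint angles; "dq": joint speeds; "tau": joint torques, N m; "eef_pos": TCP position; "ee_rot": TCP orientation; "force": force on the tool from outside, world axes, zero at the start; "wrist_torque": the same for the moment, N m; "grip_width": opening from 0.0 (shut) to 1.0 (fully open).
Only numpy, scipy, OpenCV 4.12 (cv2) and the standard library are available. Lean on these libraries where they do the work, as an engineer would, in place of code of your own. Each camera call takes 0.05 s, during which the arm holds its last target. There are 200 camera calls.

## Task

The dye in the bottle with the red cap has settled. Lift that bottle, turn it over in the air so that its cap points well downward and keep it so for a second, then turn it back and stand it gently upright, wholly on the round cork mat. Leave the bottle with the green cap standing where it is.

Things in the scene. Friction and masses are not known exactly. Their poses are not given: they have to be found in the camera images.
- bottle_red: Loose closed plastic bottle, white, paper label, red screw cap (the one to mix). 150 mm tall, about 160 g. Straight round body 52 mm in diameter from the foot to 95 mm up, then a shoulder and neck; cap 25 mm in diameter. Starts upright. Origin: centre of its foot; own z runs up its axis to the cap. Round: grip the body from any side, with the hand slanted, as a hand from straight above cannot turn it over.
- bottle_green: Loose closed plastic bottle, white, paper label, green screw cap (a bystander). 150 mm tall, about 160 g. Straight round body 52 mm in diameter from the foot to 95 mm up, then a shoulder and neck; cap 25 mm in diameter. Starts upright. Origin: centre of its foot; own z runs up its axis to the cap.
- cork_mat: Flat round mat of brown cork, 120 mm in diameter and 6 mm thick, fixed to the table. Origin: centre of its underside, on the table; its top is 6 mm higher; own z up. The bottle is to stand wholly on it.
There are look-alikes about, which are no part of the job. Leave any orange look-alike of the bottle_red alone.

How it is judged (in metres and radians):
On the way:
1. the red-capped bottle is held up in the air and turned over: its axis at least 115 degrees from upright (cap at least 25 degrees below level), for half a second (angle between bottle_red's own z axis and vertical above 2.007 rad and height (world z) of bottle_red above 0.06 m and contact force between the fingers and bottle_red above 0.5 N), for 0.5 s.
At the end, for the whole second after the job is handed in: The red-capped bottle has been turned over (at least 115 degrees from upright) and now stands upright (within 10 degrees) and at rest on the cork mat, its whole foot on the mat (its axis within 35 mm of the mat's centre); the green-capped bottle stands upright within 30 mm of where it was (angle between each of bottle_red, bottle_green's own z axis and vertical below 0.17 rad and horizontal distance between bottle_red and cork_mat below 0.035 m and height (world z) of bottle_red between 0.003 and 0.012 m and linear speed of bottle_red below 0.03 m/s and distance of bottle_green from where it was at the start of the episode below 0.03 m); the robot touches nothing.
It fails at once if the red-capped bottle is dropped (let go with its foot more than 35 mm above the table) (height (world z) of bottle_red above 0.035 m and contact force between the fingers and bottle_red below 0.02 N).
It fails at once if the green-capped bottle is knocked over or carried off (angle between bottle_green's own z axis and vertical above 0.5 rad or distance of bottle_green from where it was at the start of the episode above 0.06 m).
It also fails if it takes over 58 s, if anything falls off the work surface, if the arm or the gripper's body presses on something with over 40 N, if the wrist force passes 120 N, or if a joint passes its speed limit or range.

## Working session

There is one attempt and no reset: what is moved stays moved. The work goes in short steps, Python scripts to look and compute and a shell command to move; the robot and the scene stay as the last step left them, time stands still between calls to the robot, and variables do not carry over. Pictures are saved under pics/ and viewed, on a budget of 10 in all, crops included, one or two more only if the job needs it, and the job is handed in when it is done.

```bash
mkdir -p pics
cat > h.py <<'E'
import numpy as np, cv2
from rig import sensors, capture, ctrl, cut_out, place_of
def pts(p,m):
    r,c=np.nonzero(m&(p["z_map"]>0)); z=p["z_map"][r,c]; K=np.array(p["camera_matrix"])
    D=np.array([p["k1"],0,0,0,0],float)
    u=cv2.undistortPoints(np.stack([c,r],1).astype(float)[:,None],K,D)[:,0]
    X=np.c_[u*z[:,None],z]; return (X-np.array(p["t"]))@np.array(p["R"])
E
python3 - <<'E'
from h import *
s=sensors.sense(); print(s)
ims=[]
for n in("scene","top"):
    p=capture(n); cv2.imwrite(f"pics/{n}0.png",p["color"]); print(n,p["k1"],-np.array(p["R"]).T@p["t"])
    for q in("bottle_red","bottle_green","cork_mat"):
        for d in cut_out(p,q):
            P=pts(p,d["region"]); 
            print(q,round(d["p"],2),np.round(d["box"]),P.shape[0], P.shape[0] and np.round(np.percentile(P,[2,50,98],axis=0)).tolist())
E
```

```text
{'time_s': 0.0, 'joints': array([-1.40440442e+00,  3.13428195e-01,  1.49843670e+00, -4.57666973e-06,
        1.33099381e+00, -2.23413044e-01]), 'dq': array([ 0.00033329,  0.00141968, -0.00021604, -0.00025886,  0.00053995,
        0.00116797]), 'tau': array([ 9.68833738e-04, -4.12261963e+01, -2.59747320e+01, -1.49084399e-04,
        4.06236053e-03,  4.19962612e-05]), 'eef_pos': array([ 199.43995092, -485.35267612,  221.04638434]), 'ee_rot': array([-6.32834003e-04,  9.81066260e-01,  1.93671352e-01,  1.58239359e-05]), 'force': array([-0.27878931, -0.70946625, -0.88998608]), 'wrist_torque': array([-0.00204607,  0.02579983,  0.03261509]), 'grip_width': 0.9973278626610148}
scene -0.10845849559135219 [ 166.16986616 -839.36347026  542.98545984]
bottle_red 0.9 [304. 151. 329. 219.] 1193 [[598.0, -244.0, 8.0], [612.0, -232.0, 74.0], [637.0, -209.0, 150.0]]
bottle_red 0.87 [187. 188. 218. 263.] 1395 [[324.0, -284.0, 9.0], [341.0, -273.0, 89.0], [365.0, -253.0, 151.0]]
bottle_red 0.63 [350. 153. 378. 223.] 1361 [[685.0, -306.0, -604.0], [700.0, -292.0, 71.0], [1599.0, 682.0, 150.0]]
bottle_red 0
[... 475 characters left out ...]
-134.65810131 1150.08133824]
bottle_red 0.91 [330. 269. 363. 290.] 553 [[329.0, -362.0, 14.0], [351.0, -334.0, 101.0], [375.0, -319.0, 152.0]]
bottle_red 0.73 [296. 110. 319. 145.] 643 [[683.0, -300.0, 9.0], [699.0, -275.0, 98.0], [725.0, -254.0, 151.0]]
bottle_red 0.68 [272. 155. 296. 184.] 569 [[595.0, -240.0, 10.0], [610.0, -214.0, 99.0], [635.0, -193.0, 151.0]]
bottle_red 0.57 [298. 272. 322. 296.] 479 [[324.0, -279.0, 12.0], [345.0, -251.0, 103.0], [368.0, -232.0, 152.0]]
bottle_green 0.89 [190. 161. 214. 193.] 537 [[579.0, -43.0, 14.0], [594.0, -23.0, 100.0], [617.0, 3.0, 151.0]]
cork_mat 0.79 [226. 212. 277. 259.] 1858 [[417.0, -184.0, 0.0], [469.0, -130.0, 5.0], [522.0, -76.0, 10.0]]
```

View pics/scene0.png

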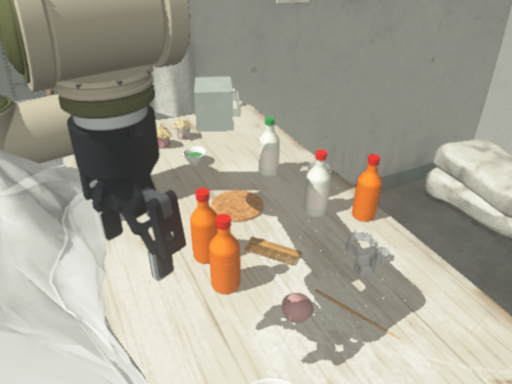

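View pics/top0.png

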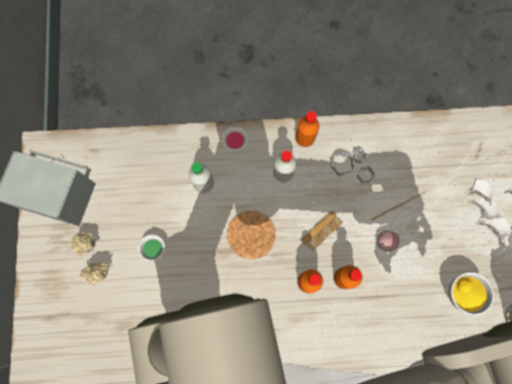

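Candidates for the red-capped bottle (scene pixels):
- White with red cap at (317,185).
- Orange at (203,228), (225,255) and (367,190), all three look-alikes.
- White with green cap at (269,148), the bystander.

I choose the white one at (317,185), which is near world (615,-217). The mat is near (470,-131). I'll check the choice in a close crop and make a first move that also shows which way the wrist bends.

```bash
python3 - <<'E'
from h import *
p=capture("scene"); cv2.imwrite("pics/crop1.png",cv2.resize(p["color"][100:240,240:400],None,fx=4,fy=4,interpolation=cv2.INTER_CUBIC))
p=capture("top")
for n,(c,r) in dict(wine=(235,138),green=(152,247),brush=(322,230),glass=(345,160),ball=(388,240)).items():
    m=np.zeros((384,512),bool); m[r-10:r+11,c-10:c+11]=1; P=pts(p,m); P=P[P[:,2]>12]
    print(n,len(P),len(P) and np.round(np.percentile(P,[5,50,98],axis=0)).tolist())
E
python3 -m jog '[[[0,0,20],[2,-6,0],0],[[0,0,40],[5,-12,0],0],[[0,0,60],[7,-18,0],0],[[0,0,80],[10,-24,0],0],[[0,0,100],[12,-30,0],0],[[0,0,120],[15,-36,0],0],[[0,0,120],[17,-41,0],0],[[0,0,120],[19,-46,0],0]]' 40
python3 -c "
from h import *
s=sensors.sense();print(s['joints'].round(3),s['eef_pos'].round(1),s['ee_rot'].round(4))"
```

```text
wine 407 [[688.0, -125.0, 17.0], [713.0, -102.0, 22.0], [735.0, -77.0, 33.0]]
green 425 [[428.0, 86.0, 17.0], [451.0, 109.0, 21.0], [474.0, 132.0, 32.0]]
brush 2 [[467.0, -305.0, 12.0], [476.0, -294.0, 12.0], [486.0, -283.0, 12.0]]
glass 53 [[617.0, -398.0, 14.0], [650.0, -387.0, 21.0], [659.0, -348.0, 26.0]]
ball 360 [[414.0, -475.0, 21.0], [433.0, -452.0, 31.0], [456.0, -432.0, 38.0]]
time_s: 1.17
eef_pos: [198.9, -486.2, 342.7]
ee_rot: [-0.081, 0.889, 0.176, 0.414]
force: [-0.3, 0.4, -0.5]
grip_width: 1.001
[-1.759  0.381  1.334  0.744  1.897 -0.505] [ 198.9 -486.2  342.7] [-0.0812  0.8893  0.1757  0.4143]
```

View pics/crop1.png

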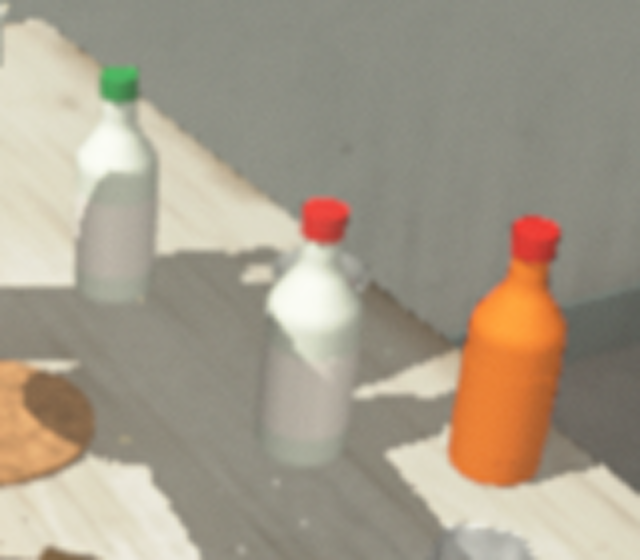

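The crop shows the white body and red cap at crop (315,340), with the orange look-alike at (510,350) and the green-capped bottle at (120,190). The choice is confirmed. The wrist now points left and outward at a slant, which suits the grasp, so I continue towards the bottle high up.

```bash
S='from h import *
s=sensors.sense();print(s["joints"].round(3),s["eef_pos"].round(1),s["ee_rot"].round(4))'
python3 -m jog '[[[35,20,0],[0,0,0],0],[[70,45,0],[0,0,0],0],[[105,70,0],[1,-2,0],0],[[140,95,0],[2,-4,0],0],[[175,120,0],[3,-7,0],0],[[210,145,0],[4,-9,0],0],[[240,165,0],[4,-9,0],0],[[260,180,-20],[4,-9,0],0]]'
python3 -c "$S"
python3 -m jog '[[[20,15,-20],[0,0,0],0],[[40,30,-40],[0,0,0],0],[[60,45,-60],[0,0,0],0],[[60,48,-90],[0,0,0],0],[[60,48,-110],[0,0,0],0],[[60,48,-110],[0,0,0],0],[[60,48,-110],[0,0,0],0],[[60,48,-110],[0,0,0],0]]'
python3 -c "$S"
python3 - <<'E'
from h import *
for n in("wrist","top"):
    p=capture(n); cv2.imwrite(f"pics/{n}2.png",p["color"])
    for q in("bottle_red",):
        for d in cut_out(p,q):
            P=pts(p,d["region"])
            print(n,q,round(d["p"],2),np.round(d["box"]),P.shape[0], P.shape[0] and np.round(np.percentile(P,[2,50,98],axis=0)).tolist())
E
```

```text
time_s: 1.83
eef_pos: [461.8, -304.0, 324.1]
ee_rot: [-0.097, 0.851, 0.169, 0.488]
force: [1.4, -1.1, 0.7]
grip_width: 0.998
[-1.255  0.206  1.714  1.047  1.459 -0.34 ] [ 461.8 -304.   324.1] [-0.0973  0.8509  0.1689  0.4878]
time_s: 2.5
eef_pos: [519.7, -258.4, 213.0]
ee_rot: [-0.098, 0.851, 0.167, 0.487]
force: [-0.2, -0.3, 1.0]
grip_width: 0.997
[-1.096  0.352  1.852  1.168  1.208 -0.531] [ 519.7 -258.4  213. ] [-0.0983  0.8513  0.1673  0.4875]
wrist bottle_red 0.62 [302. 128. 348. 228.] 2917 [[686.0, -302.0, 2.0], [695.0, -279.0, 88.0], [721.0, -254.0, 150.0]]
wrist bottle_red 0.61 [237. 162. 280. 262.] 3156 [[597.0, -242.0, 8.0], [609.0, -222.0, 95.0], [632.0, -197.0, 150.0]]
wrist bottle_red 0.58 [ 93. 132. 153. 225.] 3016 [[582.0, -42.0, 7.0], [598.0, -30.0, 87.0], [624.0, -7.0, 150.0]]
top bottle_red 0.83 [295. 110. 320. 148.] 665 [[684.0, -302.0, 3.0], [698.0, -275.0, 96.0], [727.0, -254.0, 152.0]]
top bottle_red 0.79 [296. 268. 320. 292.] 476 [[325.0, -278.0, 32.0], [346.0, -251.0, 103.0], [369.0, -232.0, 152.0]]
top bottle_red 0.67 [274. 154. 297. 186.] 555 [[595.0, -238.0, 3.0], [610.0, -214.0, 98.0], [634.0, -192.0, 151.0]]
top bottle_red 0.42 [333. 272. 345. 288.] 145 [[333.0, -328.0, 8.0], [350.0, -322.0, 69.0], [369.0, -318.0, 103.0]]
```

View pics/wrist2.png

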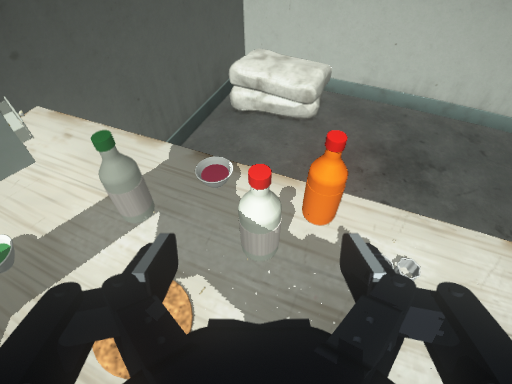

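The wrist view shows the white bottle with the red cap at (260,215), centred between the fingers. The orange one is at (325,185), outside the jaws. Next I'll fit the bottle's axis.

```bash
cat >> h.py <<'E'
from scipy.optimize import least_squares
from scipy.spatial.transform import Rotation as Rn
def axis(P,lo=15,hi=90,r=26):
    B=P[(P[:,2]>lo)&(P[:,2]<hi)]; B=B[np.linalg.norm(B[:,:2]-np.median(B[:,:2],0),axis=1)<45]
    f=least_squares(lambda c:np.hypot(B[:,0]-c[0],B[:,1]-c[1])-r,np.median(B[:,:2],0)+[8,5],loss="soft_l1",f_scale=2)
    return f.x.round(1),len(B),round(float(np.abs(f.fun).mean()),2)
def tool():
    s=sensors.sense(); R=Rn.from_quat(np.roll(s["ee_rot"],-1)).as_matrix(); return s,R
E
python3 - <<'E'
from h import *
for n in("wrist","scene"):
    p=capture(n)
    for d in cut_out(p,"bottle_red"):
        P=pts(p,d["region"]); m=np.median(P,0)
        if abs(m[0]-612)<20 and abs(m[1]+220)<20:
            print(n,axis(P)); C=P[P[:,2]>142]; print("cap",len(C),C.mean(0).round(1)); break
s,R=tool(); print(R.round(3)); tcp=s["eef_pos"]
for c in ((615,-217),):
    g=np.array([*c,72.]); print(g-tcp, "tool axes:",(g-tcp)@R)
E
```

```text
wrist (array([ 623.5, -216.5]), 1276, 0.38)
cap 421 [ 620.9 -217.7  148.6]
scene (array([ 623.8, -216.8]), 673, 0.94)
cap 81 [ 619.6 -221.3  148.1]
[[ 0.469  0.381  0.797]
 [ 0.188 -0.925  0.331]
 [ 0.863 -0.006 -0.506]]
[  95.5228374    40.76502516 -139.93509316] tool axes: [-68.20480537  -0.50128943 160.36234992]
```

```bash
python3 -m jog '[[[4,2,-28],[0,0,0],0],[[8,3,-56],[0,0,0],0],[[12,4,-84],[0,0,0],0],[[12,4,-84],[0,0,0],0],[[30,12,-96],[0,0,0],0],[[50,20,-108],[0,0,0],0],[[70,28,-120],[0,0,0],0],[[88,36,-132],[0,0,0],0]]'
python3 -m jog '[[[8,3,-5],[0,0,0],0],[[16,6,-10],[0,0,0],0],[[16,6,-10],[0,0,0],0],[[16,6,-10],[0,0,0],0],[[16,6,-10],[0,0,0],0.3],[[16,6,-10],[0,0,0],0.6],[[16,6,-10],[0,0,0],0.8],[[16,6,-10],[0,0,0],1]]' 45
python3 -m jog '[[[0,0,0],[0,0,0],1],[[0,0,0],[0,0,0],1],[[0,0,0],[0,0,0],1],[[0,0,0],[0,0,0],1],[[0,0,0],[0,0,0],1],[[0,0,0],[0,0,0],1],[[0,0,0],[0,0,0],1],[[0,0,0],[0,0,0],1]]'
python3 - <<'E'
from h import *
p=capture("scene"); cv2.imwrite("pics/grasp.png",cv2.resize(p["color"][60:280,160:450],None,fx=2.5,fy=2.5))
E
```

```text
time_s: 3.57
eef_pos: [608.8, -221.8, 80.9]
ee_rot: [-0.099, 0.851, 0.167, 0.488]
force: [-0.5, -0.2, 0.1]
grip_width: 1.002
time_s: 4.23
eef_pos: [623.6, -216.3, 70.7]
ee_rot: [-0.099, 0.851, 0.167, 0.488]
force: [-1.9, 0.3, 3.6]
grip_width: 0.521
time_s: 4.9
eef_pos: [623.7, -216.2, 70.8]
ee_rot: [-0.099, 0.851, 0.167, 0.488]
force: [-2.7, -0.3, 5.4]
grip_width: 0.525
```

View pics/grasp.png

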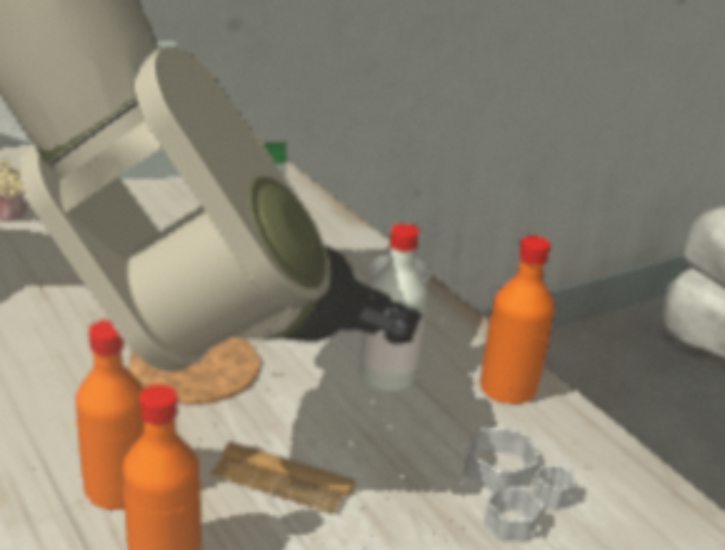

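The fingers hold the body at image (395,325), and the bottle is upright. I lift it straight up, check it, and fit a small kinematic model to plan the flip and the placing.

```bash
python3 -m jog '[[[0,0,8],[0,0,0],1],[[0,0,20],[0,0,0],1],[[0,0,40],[0,0,0],1],[[-5,0,65],[0,0,0],1],[[-10,5,95],[0,0,0],1],[[-20,10,130],[0,0,0],1],[[-30,15,165],[0,0,0],1],[[-40,20,200],[0,0,0],1]]' 60
python3 - <<'E'
from h import *
s,R=tool(); print(s["joints"].round(3))
p=capture("scene")
for d in cut_out(p,"bottle_red"):
    P=pts(p,d["region"]); print(d["p"],d["box"],np.percentile(P,[3,50,97],axis=0).round().tolist())
D=[([-1.4044,.3134,1.4984,0,1.331,-.2234],[199.44,-485.35,221.05],[-.0006,.98107,.19367,0]),
([-1.759,.381,1.334,.744,1.897,-.505],[198.9,-486.2,342.7],[-.0812,.8893,.1757,.4143]),
([-1.255,.206,1.714,1.047,1.459,-.34],[461.8,-304,324.1],[-.0973,.8509,.1689,.4878]),
([-1.096,.352,1.852,1.168,1.208,-.531],[519.7,-258.4,213],[-.0983,.8513,.1673,.4875]),
(s["joints"],s["eef_pos"],s["ee_rot"])]
import itertools
def fk(q,k):
    x0,yl,h,a,b,e,c,w=k
    R1=Rn.from_euler('z',q[0]); f=R1*Rn.from_euler('y',q[1]+q[2]); W=f*Rn.from_euler('z',q[3]); T=W*Rn.from_euler('y',q[4])*Rn.from_euler('z',q[5])
    p=R1.apply([x0,yl,h])+(R1*Rn.from_euler('y',q[1])).apply([0,0,a])+f.apply([e,0,b])+W.apply([0,w,0])+T.apply([0,0,c])
    return p,T
for q,p,o in D:
    T=fk(q,np.zeros(8))[1]; print((T.inv()*Rn.from_quat(np.roll(o,-1))).as_rotvec(True).round(1))
f=least_squares(lambda k:np.concatenate([fk(q,k)[0]-p for q,p,o in D]+[0.001*(k-[0,0,200,500,500,0,250,0])]),[0,0,200,500,500,0,250,0])
print(f.x.round(1),np.abs(f.fun[:15]).max())
E
```

```text
time_s: 5.62
eef_pos: [582.5, -195.1, 270.9]
ee_rot: [-0.099, 0.852, 0.167, 0.486]
force: [-0.0, -0.6, -0.8]
grip_width: 0.517
[-0.902  0.272  1.78   1.18   1.114 -0.307]
0.86 [207.9, 208.3, 240.5, 297.0] [[328.0, -371.0, 8.0], [347.0, -362.0, 80.0], [373.0, -340.0, 151.0]]
0.85 [287.8, 51.9, 317.9, 135.5] [[555.0, -224.0, 205.0], [574.0, -213.0, 256.0], [598.0, -190.0, 349.0]]
0.78 [190.6, 189.1, 217.8, 265.6] [[324.0, -284.0, 10.0], [341.0, -273.0, 90.0], [362.0, -255.0, 151.0]]
0.56 [351.1, 153.6, 378.9, 224.3] [[686.0, -306.0, 3.0], [700.0, -292.0, 72.0], [727.0, -263.0, 150.0]]
[ 0. -0. 90.]
[-0.  0. 90.]
[ 0.   0.1 90. ]
[-0.1 -0.1 90. ]
[ 0.  0. 90.]
[-2.000e-01  1.163e+02  1.993e+02  4.403e+02  3.971e+02  3.850e+01
  2.650e+02 -0.000e+00] 0.3791250507975974
```

The model fits to 0.4 mm, and the bottle is held 200 mm up. Next I plan the flip and placing poses with IK.

```bash
cat >> h.py <<'E'
K=[-.2,116.3,199.3,440.3,397.1,38.5,265.,0]
def fk(q,k=K):
    x0,yl,h,a,b,e,c,w=k
    R1=Rn.from_euler('z',q[0]); f=R1*Rn.from_euler('y',q[1]+q[2]); W=f*Rn.from_euler('z',q[3]); T=W*Rn.from_euler('y',q[4])*Rn.from_euler('z',q[5])
    p=R1.apply([x0,yl,h])+(R1*Rn.from_euler('y',q[1])).apply([0,0,a])+f.apply([e,0,b])+T.apply([0,0,c])
    return p,T*Rn.from_euler('z',np.pi/2)
LO=np.array([-2.94,-.97,.19,-1.23,.02,-2.88]);HI=np.array([2.94,2.17,2.56,4.37,3.11,2.88])
def ik(p,R,q0):
    def r(q):
        a,T=fk(q); return np.r_[(a-p)/100,(R.inv()*T).as_rotvec()]
    f=least_squares(r,np.clip(q0,LO+.001,HI-.001),bounds=(LO,HI)); return f.x,np.abs(f.fun).max()
def ori(az,a,roll=0): # az, slant below level, roll about tool z (deg); roll 0 = as gripped
    az,a=np.radians([az,a]); d=np.array([np.cos(a)*np.cos(az),np.cos(a)*np.sin(az),-np.sin(a)]); y=np.array([np.sin(az),-np.cos(az),0])
    return Rn.from_matrix(np.c_[np.cross(y,d),y,d])*Rn.from_euler('z',roll,degrees=True)
E
python3 - <<'E'
from h import *
s,R=tool(); Rc=Rn.from_matrix(R); d=R[:,2]
print("az,a",np.degrees(np.arctan2(d[1],d[0])),np.degrees(np.arcsin(-d[2])), (ori(22.3,29.7).inv()*Rc).magnitude())
u0=Rc.inv().apply([0,0,1])
for pos in ((580,-195,320),(520,-160,320)):
  for az in (22,0):
    q=s["joints"]
    for a,roll in ((30,0),(20,0),(10,0),(10,40),(10,80),(10,120),(10,155)):
        q,e=ik(np.array(pos),ori(az,a,roll),q); print(pos,az,a,roll,q.round(2),round(e,3),"tilt",np.degrees(np.arccos(ori(az,a,roll).apply(u0)[2])).round())
for az in (22,10,0,-15,-30):
    q=s["joints"]
    for z in (270,150,77):
        q,e=ik(np.array((471,-130,z)),ori(az,30),q)
    print("place",az,q.round(2),round(e,3),"wrist",((471,-130,77)-265*ori(az,30).apply([0,0,1])).round())
E
```

```text
az,a 22.315983739120536 30.24010608631972 0.00992435662190611
(580, -195, 320) 22 30 0 [-0.91  0.21  1.73  1.14  1.16 -0.2 ] 0.0 tilt 0.0
(580, -195, 320) 22 20 0 [-0.95  0.24  1.81  1.35  1.21 -0.4 ] 0.0 tilt 10.0
(580, -195, 320) 22 10 0 [-0.98  0.29  1.88  1.54  1.3  -0.58] 0.0 tilt 20.0
(580, -195, 320) 22 10 40 [-0.98  0.29  1.88  1.54  1.3   0.12] 0.0 tilt 42.0
(580, -195, 320) 22 10 80 [-0.98  0.29  1.88  1.54  1.3   0.82] 0.0 tilt 77.0
(580, -195, 320) 22 10 120 [-0.98  0.29  1.88  1.54  1.3   1.52] 0.0 tilt 110.0
(580, -195, 320) 22 10 155 [-0.98  0.29  1.88  1.54  1.3   2.13] 0.0 tilt 133.0
(580, -195, 320) 0 30 0 [-0.8   0.07  1.89  1.21  0.73 -0.01] 0.0 tilt 0.0
(580, -195, 320) 0 20 0 [-0.84  0.09  1.99  1.58  0.78 -0.38] 0.0 tilt 10.0
(580, -195, 320) 0 10 0 [-0.86  0.14  2.08  1.89  0.91 -0.69] 0.0 tilt 20.0
(580, -195, 320) 0 10 40 [-0.86  0.14  2.08  1.89  0.91  0.01] 0.0 tilt 42.0
(580, -195, 320) 0 10 80 [-0.86  0.14  2.08  1.89  0.91  0.71] 0.0 tilt 77.0
(580, -195, 320) 0 10 120 [-0.86  0.14  2.08  1.89  0.91  1.41] 0.0 tilt 110.0
(580, -195, 320) 0 10 155 [-0.86
[... 813 characters left out ...]
t 20.0
(520, -160, 320) 0 10 40 [-0.95 -0.02  2.25  1.83  0.97  0.01] 0.0 tilt 42.0
(520, -160, 320) 0 10 80 [-0.95 -0.02  2.25  1.83  0.97  0.71] 0.0 tilt 77.0
(520, -160, 320) 0 10 120 [-0.95 -0.02  2.25  1.83  0.97  1.41] 0.0 tilt 110.0
(520, -160, 320) 0 10 155 [-0.95 -0.02  2.25  1.83  0.97  2.02] 0.0 tilt 133.0
place 22 [-1.05  0.47  2.28  1.48  1.04 -1.12] 0.0 wrist [ 258. -216.  209.]
place 10 [-1.01  0.44  2.38  1.76  0.95 -1.2 ] 0.0 wrist [ 245. -170.  209.]
place 0 [-0.93  0.42  2.45  2.05  0.9  -1.29] 0.0 wrist [ 242. -130.  210.]
place -15 [-0.74  0.4   2.49  2.57  0.84 -1.42] 0.0 wrist [249. -71. 209.]
place -30 [-0.5   0.22  2.25 -1.23  0.02  2.82] 0.384 wrist [272. -15. 209.]
```

```bash
python3 -m jog '[[[0,0,5],[1,-2.3,0],1],[[0,0,10],[2,-4.6,0],1],[[0,0,20],[2.9,-7,0],1],[[0,0,30],[3.8,-9.3,0],1],[[0,0,40],[4.8,-11.6,0],1],[[0,0,45],[5.7,-14,0],1],[[0,0,50],[6.7,-16.2,0],1],[[0,0,50],[7.6,-18.5,0],1]]' 60
python3 -m jog '[[[0,0,0],[3,1.2,-0.6],1],[[0,0,0],[9,3.7,-1.7],1],[[0,0,0],[15,6.1,-2.9],1],[[0,0,0],[21,8.6,-4],1],[[0,0,0],[27,11,-5.2],1],[[0,0,0],[33,13.5,-6.3],1],[[0,0,0],[39,16,-7.4],1],[[0,0,0],[45,18.4,-8.6],1]]'
python3 -c "
from h import *
s,R=tool();print(s['joints'].round(2));p=capture('scene');cv2.imwrite('pics/roll1.png',p['color'][0:300,150:500])
u0=ori(22.3,30.2).inv().apply([0,0,1]);print(np.degrees(np.arccos((R@u0)[2])))"
```

```text
time_s: 6.38
eef_pos: [583.4, -195.8, 319.7]
ee_rot: [-0.127, 0.753, 0.148, 0.628]
force: [-0.8, -0.2, -0.3]
grip_width: 0.512
time_s: 7.05
eef_pos: [583.3, -195.6, 318.6]
ee_rot: [-0.381, 0.745, -0.181, 0.517]
force: [0.0, 0.0, -1.7]
grip_width: 0.513
[-0.97  0.3   1.86  1.53  1.31  0.3 ]
50.66757393905515
```

View pics/roll1.png

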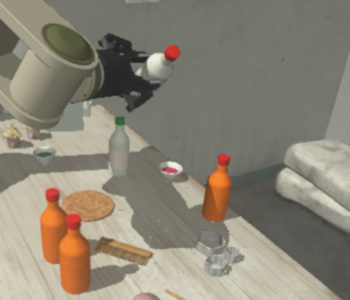

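The bottle follows the hand, with its cap at (172,52) tilting over. I continue the roll, then hold.

```bash
python3 -m jog '[[[0,0,0],[6,2.5,-1.2],1],[[0,0,0],[12,4.9,-2.3],1],[[0,0,0],[18,7.4,-3.4],1],[[0,0,0],[24,9.8,-4.6],1],[[0,0,0],[30,12.3,-5.7],1],[[0,0,0],[36,14.7,-6.9],1],[[0,0,0],[42,17.2,-8],1],[[0,0,0],[48,19.7,-9.2],1]]'
python3 -m jog '[[[0,0,0],[6,2.5,-1.2],1],[[0,0,0],[12,4.9,-2.3],1],[[0,0,0],[18,7.4,-3.4],1],[[0,0,0],[24,9.8,-4.6],1],[[0,0,0],[30,12.3,-5.7],1],[[0,0,0],[36,14.7,-6.9],1],[[0,0,0],[42,17.2,-8],1],[[0,0,0],[48,19.7,-9.2],1]]'
python3 -m jog '[[[0,0,0],[0,0,0],1],[[0,0,0],[0,0,0],1],[[0,0,0],[0,0,0],1],[[0,0,0],[0,0,0],1],[[0,0,0],[0,0,0],1],[[0,0,0],[0,0,0],1],[[0,0,0],[0,0,0],1],[[0,0,0],[0,0,0],1]]'
python3 -c "
from h import *
s,R=tool();print(s['joints'].round(2));p=capture('scene');cv2.imwrite('pics/roll2.png',cv2.resize(p['color'][0:180,200:400],None,fx=3,fy=3))
u0=ori(22.3,30.2).inv().apply([0,0,1]);print(np.degrees(np.arccos((R@u0)[2])))"
```

```text
time_s: 7.77
eef_pos: [583.4, -195.6, 318.8]
ee_rot: [-0.572, 0.585, -0.492, 0.297]
force: [-0.3, 0.6, -1.0]
grip_width: 0.515
time_s: 8.43
eef_pos: [583.4, -195.6, 318.7]
ee_rot: [0.644, -0.304, 0.701, -0.015]
force: [-1.0, 0.3, -0.6]
grip_width: 0.519
time_s: 9.1
eef_pos: [583.5, -195.6, 319.6]
ee_rot: [0.645, -0.306, 0.7, -0.016]
force: [0.4, 0.4, -1.4]
grip_width: 0.515
[-0.97  0.3   1.87  1.55  1.3   2.13]
133.43298887707314
```

View pics/roll2.png

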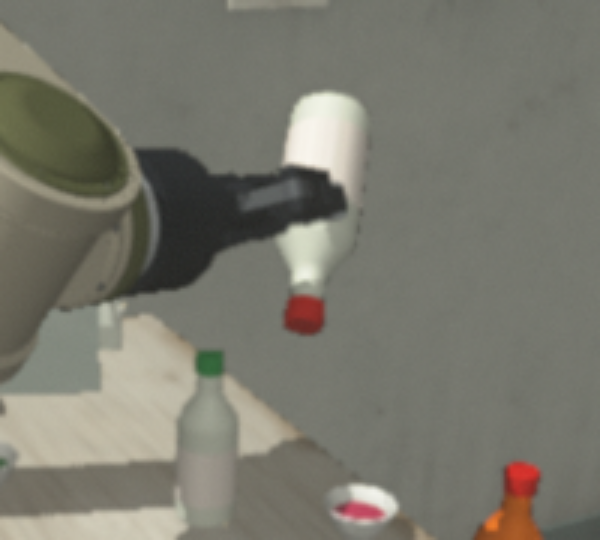

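The bottle is turned over, with its cap at (305,315) pointing down and away. I hold a little longer, then roll back.

```bash
python3 -m jog '[[[0,0,0],[0,0,0],1],[[0,0,0],[0,0,0],1],[[0,0,0],[0,0,0],1],[[0,0,0],[0,0,0],1],[[0,0,0],[0,0,0],1],[[0,0,0],[0,0,0],1],[[0,0,0],[-3,-1.2,0.6],1],[[0,0,0],[-9,-3.7,1.7],1]]'
for i in 1; do python3 -m jog '[[[0,0,0],[-6,-2.5,1.2],1],[[0,0,0],[-12,-4.9,2.3],1],[[0,0,0],[-18,-7.4,3.4],1],[[0,0,0],[-24,-9.8,4.6],1],[[0,0,0],[-30,-12.3,5.7],1],[[0,0,0],[-36,-14.7,6.9],1],[[0,0,0],[-42,-17.2,8],1],[[0,0,0],[-48,-19.7,9.2],1]]'; done
python3 -m jog '[[[0,0,0],[-6,-2.5,1.2],1],[[0,0,0],[-12,-4.9,2.3],1],[[0,0,0],[-18,-7.4,3.4],1],[[0,0,0],[-24,-9.8,4.6],1],[[0,0,0],[-30,-12.3,5.7],1],[[0,0,0],[-36,-14.7,6.9],1],[[0,0,0],[-42,-17.2,8],1],[[0,0,0],[-48,-19.7,9.2],1]]'
python3 -m jog '[[[0,0,0],[-6,-2.4,1.1],1],[[0,0,0],[-12,-4.9,2.3],1],[[0,0,0],[-18,-7.4,3.4],1],[[0,0,0],[-24,-9.8,4.6],1],[[0,0,0],[-30,-12.3,5.7],1],[[0,0,0],[-33,-13.5,6.3],1],[[0,0,0],[-36,-14.7,6.9],1],[[0,0,0],[-36,-14.7,6.9],1]]'
python3 - <<'E'
from h import *
s,R=tool(); u0=ori(22.3,30.2).inv().apply([0,0,1]); print(s["joints"].round(2),np.degrees(np.arccos((R@u0)[2])))
tgt=ori(0,30.2); Rc=Rn.from_matrix(R)
v=(ori(22.3,30.2)*Rc.inv()).as_rotvec(True); print("to gripped ori",v.round(1)); print("to az0",(tgt*Rc.inv()).as_rotvec(True).round(1))
E
```

```text
time_s: 9.82
eef_pos: [583.5, -195.7, 319.6]
ee_rot: [0.641, -0.366, 0.671, -0.072]
force: [-0.9, 0.2, -0.6]
grip_width: 0.517
time_s: 10.48
eef_pos: [583.5, -195.6, 319.6]
ee_rot: [-0.543, 0.628, -0.436, 0.348]
force: [-0.4, -0.3, -1.5]
grip_width: 0.516
time_s: 11.15
eef_pos: [583.5, -195.6, 319.6]
ee_rot: [-0.332, 0.758, -0.112, 0.55]
force: [-1.2, 0.5, -1.4]
grip_width: 0.514
time_s: 11.82
eef_pos: [583.5, -195.6, 319.6]
ee_rot: [-0.127, 0.754, 0.149, 0.627]
force: [0.6, -0.3, -0.8]
grip_width: 0.519
[-0.97  0.3   1.86  1.53  1.3  -0.56] 19.806061475996756
to gripped ori [-7.7 18.2 -0.3]
to az0 [ -4.1  19.5 -22.3]
```

```bash
python3 -m jog '[[[-10,6,0],[-0.5,2.5,-2.8],1],[[-28,16,0],[-1,4.9,-5.6],1],[[-46,27,0],[-1.5,7.3,-8.4],1],[[-64,38,-10],[-2,9.8,-11.2],1],[[-82,48,-20],[-2.5,12.2,-14],1],[[-98,57,-30],[-3,14.6,-16.7],1],[[-108,62,-40],[-3.6,17,-19.5],1],[[-112,65,-50],[-4.1,19.5,-22.3],1]]'
cat >> h.py <<'E'
def cyl(P,z0,tcp):
    "axis of the body: fit cylinder r=26 to points; returns point at z0 and tilt x,y (deg)"
    def r(k):
        u=np.array([k[2],k[3],1]); u/=np.linalg.norm(u); v=P-np.array([k[0],k[1],z0]); return np.linalg.norm(np.cross(v,u),axis=1)-26
    f=least_squares(r,[tcp[0],tcp[1],0,0],loss="soft_l1",f_scale=1.5); return f.x[:2].round(1),np.degrees(f.x[2:]).round(1),round(float(np.abs(f.fun).mean()),2)
E
python3 - <<'E'
from h import *
s,R=tool(); tcp=s["eef_pos"]; print(s["joints"].round(2),tcp, (ori(0,30.2).inv()*Rn.from_matrix(R)).as_rotvec(True).round(1))
for n in("scene","top","wrist"):
    p=capture(n)
    if n=="scene": cv2.imwrite("pics/back.png",cv2.resize(p["color"][40:300,120:420],None,fx=2.5,fy=2.5))
    for d in cut_out(p,"bottle_red"):
        P=pts(p,d["region"]); m=np.median(P,0)
        if np.abs(m[:2]-tcp[:2]).max()<40 and m[2]>150:
            c=P[(P[:,2]>tcp[2]+74)&(P[:,2]<tcp[2]+90)]
            P2=P[np.linalg.norm(P-tcp,axis=1)<110]
            B=P2[(P2[:,2]<tcp[2]+20)]; print(n,len(B),d["box"],cyl(B,tcp[2],tcp),"top",np.percentile(P2[:,2],99.5)-tcp[2],"cap",c.mean(0)-tcp,"low",np.percentile(P2[:,2],1)-tcp[2])
    for d in cut_out(p,"cork_mat")[:1]:
        m=d["region"].astype(np.uint8); P=pts(p,d["region"]); P=P[P[:,2]<15]; print("mat",n,((P.max(0)+P.min(0))/2).round(),np.percentile(P,[1,99],axis=0).round().tolist())
E
```

```text
time_s: 12.48
eef_pos: [470.3, -130.2, 269.2]
ee_rot: [0.0, 0.867, -0.003, 0.498]
force: [-0.4, 0.2, -1.7]
grip_width: 0.516
[-0.93 -0.18  2.27  1.31  0.8  -0.23] [ 470.26048209 -130.20989696  269.23205004] [-0.2 -0.1  0.3]
scene 994 [222.0, 49.3, 251.0, 134.6] (array([ 470.2, -131.7]), array([1.2, 0.2]), 0.87) top 80.16061408592833 cap [-4.45903622e-02 -6.48345431e+00  7.81040514e+01] low -68.37313927244256
mat scene [ 472. -128.    5.] [[418.0, -187.0, 2.0], [526.0, -74.0, 9.0]]
top 175 [238.0, 200.4, 264.2, 234.1] (array([ 470.4, -131.4]), array([2.2, 0.4]), 0.32) top 82.05837814614625 cap [ 1.73936316 -0.8269769  79.44675361] low -58.73576506673368
mat top [ 471. -129.    5.] [[435.0, -186.0, 0.0], [494.0, -71.0, 11.0]]
wrist 4569 [210.2, 97.7, 306.8, 314.7] (array([ 472.7, -131.3]), array([2. , 0.1]), 0.32) top 80.41154578612935 cap [ 0.7161768  -0.94211419 78.81549203] low -59.844086222419435
mat wrist [ 508. -127.    6.] [[496.0, -173.0, 4.0], [519.0, -81.0, 7.0]]
```

View pics/back.png

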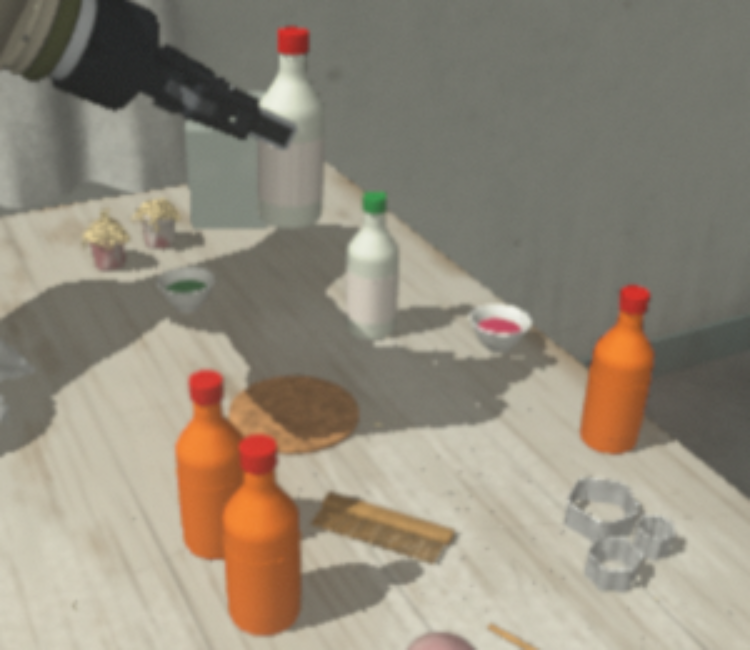

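The bottle is back upright at (290,140), about 2° off, above the mat. I lower it.

```bash
python3 -m jog '[[[0,0,-15],[0,0,0],1],[[0,1,-42],[0,0,0],1],[[0,2,-72],[0,0,0],1],[[0,2,-102],[0,0,0],1],[[0,2,-132],[0,0,0],1],[[0,2,-157],[0,0,0],1],[[0,2,-172],[0,0,0],1],[[0,2,-180],[0,0,0],1]]'
python3 -m jog '[[[0,0,-2],[0,0,0],1],[[0,0,-4],[0,0,0],1],[[0,0,-6],[0,0,0],1],[[0,0,-8],[0,0,0],1],[[0,0,-9],[0,0,0],1],[[0,0,-10],[0,0,0],1],[[0,0,-10],[0,0,0],1],[[0,0,-10],[0,0,0],1]]'
python3 -c "
from h import *
s,R=tool();print(s['joints'].round(2),s['force'].round(1),s['eef_pos'].round(1))"
```

```text
time_s: 13.6
eef_pos: [471.2, -128.9, 87.4]
ee_rot: [-0.001, 0.867, -0.002, 0.498]
force: [-0.3, -0.2, -0.5]
grip_width: 0.513
time_s: 14.27
eef_pos: [471.5, -128.7, 79.8]
ee_rot: [-0.001, 0.867, -0.001, 0.499]
force: [-0.2, -0.4, -2.3]
grip_width: 0.518
[-0.93  0.4   2.45  2.04  0.89 -1.27] [-0.2 -0.4 -2.3] [ 471.5 -128.7   79.8]
```

```bash
python3 -m jog '[[[0,0,-0.5],[0,0,0],1],[[0,0,-1],[0,0,0],1],[[0,0,-1.5],[0,0,0],1],[[0,0,-2],[0,0,0],1],[[0,0,-2.5],[0,0,0],1],[[0,0,-2.5],[0,0,0],1],[[0,0,-2.5],[0,0,0],1],[[0,0,-2.5],[0,0,0],1]]'
python3 -m jog '[[[0,0,-0.5],[0,0,0],1],[[0,0,-0.5],[0,0,0],1],[[0,0,-1],[0,0,0],1],[[0,0,-1],[0,0,0],1],[[0,0,-1.5],[0,0,0],1],[[0,0,-1.5],[0,0,0],1],[[0,0,-1.5],[0,0,0],1],[[0,0,-1.5],[0,0,0],1]]'
```

```text
time_s: 14.93
eef_pos: [471.6, -128.7, 77.4]
ee_rot: [-0.001, 0.867, -0.001, 0.499]
force: [-1.6, 0.6, 4.9]
grip_width: 0.517
time_s: 15.6
eef_pos: [472.4, -128.8, 77.4]
ee_rot: [-0.0, 0.865, -0.0, 0.501]
force: [-7.7, 2.2, 17.4]
grip_width: 0.515
```

The bottle touches the mat. I ease off 1.5 mm and open slowly.

```bash
python3 -m jog '[[[0,0,0.7],[0,0,0],1],[[0,0,1.4],[0,0,0],1],[[0,0,1.4],[0,0,0],1],[[0,0,1.4],[0,0,0],0.45],[[0,0,1.4],[0,0,0],0.4],[[0,0,1.4],[0,0,0],0.3],[[0,0,1.4],[0,0,0],0.2],[[0,0,1.4],[0,0,0],0.1]]' 25
python3 -m jog '[[[0,0,0],[0,0,0],0],[[0,0,0],[0,0,0],0],[[0,0,0],[0,0,0],0],[[0,0,0],[0,0,0],0],[[-8,0,5],[0,0,0],0],[[-20,0,12],[0,0,0],0],[[-36,0,21],[0,0,0],0],[[-54,0,31],[0,0,0],0]]'
python3 -m jog '[[[-20,0,12],[0,0,0],0],[[-40,0,25],[0,0,0],0],[[-50,0,50],[0,0,0],0],[[-50,0,80],[0,0,0],0],[[-50,0,110],[0,0,0],0],[[-50,0,130],[0,0,0],0],[[-50,0,130],[0,0,0],0],[[-50,0,130],[0,0,0],0]]'
python3 - <<'E'
from h import *
print(sensors.sense()["force"].round(1))
for n in("scene","wrist"):
    p=capture(n)
    if n=="scene": cv2.imwrite("pics/end.png",cv2.resize(p["color"][80:300,120:420],None,fx=2.5,fy=2.5))
    for q in("bottle_red","bottle_green"):
        for d in cut_out(p,q):
            P=pts(p,d["region"]); m=np.median(P,0)
            if m[1]>-200: B=P[(P[:,2]>14)&(P[:,2]<95)]; print(n,q,round(d["p"],2),len(B),cyl(B,6,m),np.percentile(P[:,2],99.5).round(1))
    for d in cut_out(p,"cork_mat")[:1]:
        P=pts(p,d["region"]); print("mat",np.percentile(P,[1,99],axis=0).round().tolist())
E
```

```text
time_s: 16.27
eef_pos: [471.4, -128.6, 76.8]
ee_rot: [-0.001, 0.867, -0.001, 0.498]
force: [1.1, 0.4, 0.2]
grip_width: 0.895
time_s: 16.93
eef_pos: [418.5, -128.9, 108.2]
ee_rot: [-0.002, 0.867, 0.0, 0.498]
force: [-23.3, 20.5, 0.1]
grip_width: 1.001
time_s: 17.6
eef_pos: [369.1, -129.8, 238.6]
ee_rot: [0.0, 0.867, 0.0, 0.498]
force: [1.4, -0.4, -0.7]
grip_width: 1.003
[ 1.4 -0.4 -0.7]
scene bottle_red 0.6 716 (array([ 470.3, -129.7]), array([-0.1,  0.1]), 0.87) 157.5
scene bottle_green 0.86 586 (array([608.3, -16.9]), array([0.1, 0.3]), 1.09) 150.5
mat [[416.0, -188.0, 1.0], [529.0, -73.0, 30.0]]
wrist bottle_red 0.96 1130 (array([ 469.9, -128.8]), array([-0.3,  0. ]), 0.43) 156.7
wrist bottle_green 0.72 1167 (array([606.9, -15.4]), array([ 1.2, -0. ]), 0.56) 150.4
mat [[414.0, -183.0, 4.0], [508.0, -70.0, 8.0]]
```

View pics/end.png

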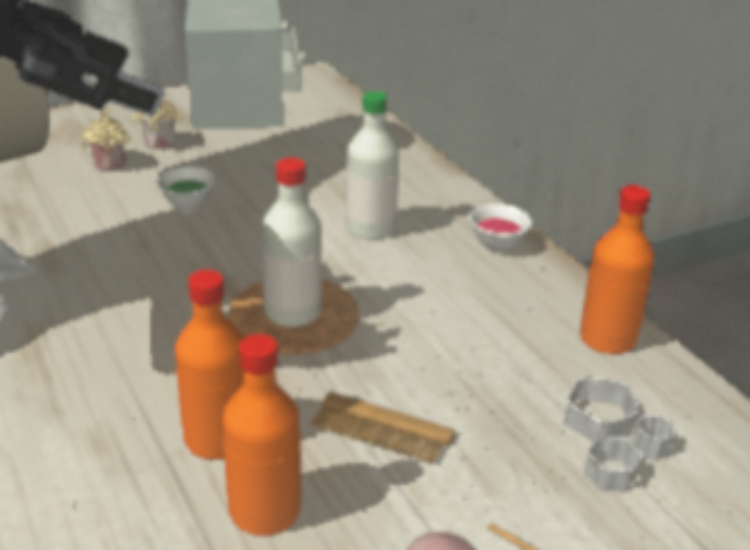

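The bottle stands on the mat at image (292,260), clear of the hand. The green-capped bottle is in place at (372,180).

```bash
python3 -c "
from h import *
print(ctrl.finish_job(), sensors.sense()['time_s'])"
```

```text
the job is handed in; nothing more can be done
the job is handed in; nothing more can be done
```

I handed the job in with the red-capped white bottle turned over, turned back and standing on the cork mat; the hand-in reported no verdict. The arm's motion took about 18 s of the 58 s.

- **Turn-over:** I gripped the bottle with a slanted hand and lifted it about 250 mm. By the hand's pose it was tilted to about 133° and held so for over a second. The picture showed the cap clearly down.
- **Red bottle at the end:** its axis is about (470, −129) mm, within 3 mm of the mat's centre at about (471, −129). Its tilt is under 0.5°, and it reaches about 157 mm, which fits standing on the 6 mm mat.
- **Green bottle:** still upright, about (607, −16) mm. It was never touched. My start estimate was rougher, about (599, −19) mm, so the roughly 8 mm difference is probably the coarser first measurement.
- **Robot:** the hand is clear of everything, and the external force was near zero at the last check.

**Open points:**
- The force reading at the end of one retreat call was about 31 N sideways. It was gone by the next reading. I did not find the cause; it may be from braking, and nothing looked disturbed.
- While setting down, the bottle pressed on the mat with about 17 N before I eased off.

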